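# Hang the eye bracket on the tool-room tree

### The arm

A 6-joint arm with a two-finger parallel gripper is mounted at the origin on the work surface. World frame = base frame: x ahead of the robot, y to its left, z up, the work surface at z = 0. Lengths are in m, angles in rad, forces in N, time in s.
With the tool pointing down it reaches from about 0.35 to 0.85 m from the base axis. Payload 8.1 kg.
Tool frame: the origin (TCP) lies at the very end of the fingers, on their centre line; the grasp point (between the pads) lies 19 mm behind it; z points along the fingers, x is the direction in which the jaws open and shut, and the axes are right-handed (so a half turn about z gives the same grasp; the last joint's range is limited). The gripper opens to 93 mm and grips with 3 to 60 N. Pads are 15 mm wide; open, the fingers measure 128 mm over their backs; the gripper's body (75 mm by 188 mm) begins 65 mm behind the grasp point.
Start: joints at [-0.085, 0.13, 1.488, -0, 1.523, -0.085], TCP at [0.6, 0, 0.219] pointing down, gripper open.
Joint ranges: [-2.96, 2.96], [-0.89, 2.26], [0.02, 2.5], [-1.34, 4.48], [0, 2.73], [-2.66, 2.66]. Speed limits (rad/s): [2.39, 2.39, 2.79, 3.14, 3.14, 3.14].

### API

Orientations are given as a rotation vector (axis times angle).
In Python, from plant import robot gives the robot as it stands. The module is installed in compiled form; this text tells all that it offers.
- The arm moves only by the tool jog_arm, never from a script. Its argument "commands" is one flat list of numbers, 5 for each row, row after row: the gripper's target within -1 to 1 (shut at 1, half-way at 0, fully open at -1), then the shift along the tool's x, y, z in m, then the turn about the tool's z in degrees. A call has 1 to 20 rows; each row shifts and turns the commanded pose from where the row before left it, along the tool's axes as they then stand; what a row does not reach is not made up. A row lasts 1/12 s, in which the tool goes at most 41.7 mm and 7.16 degrees, less where a joint would pass 70% of its speed; a pose out of reach is approached as far as the arm can. A call is refused whole if a number of a shift passes 0.0417 or a number of a turn 7.16, either way. A call with a gripper value outside its range is refused whole. The fingers move at their own pace and stop on an object; "grip_force" is the grip in N (left out, the last holds). Time passes only in rows, so rows that do not move let the fingers close. It gives the time, the measured TCP pose, the force and the opening at its end, in the units of the state.
- robot.read_state(): the state, without advancing time (a new reading comes with each control period).
- robot.read_camera(name): name is "scene" or "side" or "wrist"; returns a dict with "img" (400x640x3 uint8, blue, green, red), "vfov" (degrees; the focal length in pixels is half the picture's height over the tangent of half this angle, whatever the lens; pixels are square), "cx", "cy" (the principal point, pixels), "extrinsics" (4x4, takes a point from world to camera coordinates). Camera axes: x right, y down, z forward; pixel columns grow to the right and rows downward; lengths in m; the calibration is good to about 2 mm. A picture is of the moment at which its call begins. There is no depth.
- robot.close_job(): hands the job in, once; it reports no verdict.
Trained networks look in a picture, given as the dict that the camera call returned (one of the last four; its "shot" number tells which), for a name from the list of things; names that differ only in an ending like _2 or _b are one class to them, and where a whole thing is asked for, a point or a joint stands for the part that bears it (a point fixed in the world has none). Each returns a list of dicts, best first, with "score" (0 to 1); they miss things now and then, are a little off and sometimes report something else, mostly with a low value. They report only what shows in the picture. A call takes as long as a camera call.
- robot.recognise(thing, picture): "box" ([centre column, centre row, width, height] as shares, 0 to 1, of the picture: columns of its width, rows of its height, round what is visible of it).
- robot.pinpoint(thing, picture): "position" ([row, column] as shares, 0 to 1, of the picture: columns of its width, rows of its height: a listed point, or the origin of a listed thing).
The state is a dict: "t": time; "q": joint angles; "dq": joint speeds; "joint_torque": joint torques, N m; "tool_pos": TCP position; "orientation": TCP orientation; "force": force on the tool from outside, world axes, zero at the start; "wrist_torque": the same for the moment, N m; "opening": finger opening in m.
Only numpy, scipy, OpenCV 4.12 (cv2) and the standard library are available. Lean on these libraries where they do the work, as an engineer would, in place of code of your own. Each camera call takes 0.05 s, during which the arm holds its last target.

### The job

Turn the bracket tree until its one empty branch stands straight above the pointer tongue of its foot. Then take the steel bracket with the open round eye (not the one with the solid block) and hang it by the eye on that empty branch, so that it hangs freely with its foot down and the branch still stands over the pointer.

Things in the scene. Friction and masses are not known exactly. Their poses are not given: they have to be found in the camera images.
- bracket: Loose steel bracket, 0.2-0.4 kg, standing: foot 40 (x) x 60 (y) x 12 mm; on it an upright eye, axis along its x, 16 thick, 60 across, open hole 42, hole centre 38 above the underside; on top a grip lug 16 (x) x 18 (y), 66 to 104 above the underside. Origin: centre of underside, z up. May hang either way round. A bystander of like size has a solid block instead. Other clutter nearby is under 75 mm tall.
- tree: Fixed dark foot, disc 150 mm wide, 20 high; flat pointer tongue 26 wide to 160 from the axis along its -x, roughly towards the robot. Origin: underside centre, on the turning axis. Hub 44 wide, top 172 high. 4 branches at right angles, one empty; 3 carry a fixed ring 58 wide, 73-87 from the axis, 106-164 high.
- tree_hub (a joint): Turn of the hub with its branches, rad, anticlockwise from above positive. 0: empty branch straight above the pointer tongue. Starts between 0.6 and 1.35, so it must be turned clockwise seen from above. Light friction (about 0.2 N m); it stays where it is left. The branch may be pushed sideways or pinched from above.
- branch_seat (a point): Point on the centre line of the EMPTY branch, 90 mm from the axis, 150 mm high, where the eye should hang. Turns with it: its -x points outward along the branch. Branch: 10 mm round bar, level from the hub to 125 mm from the axis, then bent up 45 degrees, ending 144 mm out, tip top 169 high. The hung bracket's underside is about 54 mm below this point.

How it is judged:
By the outcome, as a careful person would: the job done as asked, in the order asked, and still so for the second after the job is handed in, with the robot touching nothing.
It also fails if it takes over 64 s, if anything falls off the work surface, if the arm or the gripper's body presses on something with over 40 N, if the wrist force passes 120 N, or if a joint passes its speed limit or range.

## Working session

There is one attempt and no reset: what is moved stays moved. The work goes in short steps, Python scripts to look and compute and a tool call to move; the robot and the scene stay as the last step left them, time stands still between calls to the robot, and variables do not carry over. Pictures are saved under pics/ and viewed, and the job is handed in when it is done.

Besides the shell and the picture viewer there is one more tool, called after "Emit:" as name(argument=value, ...) on one line, values as JSON. jog_arm: Moves the arm, as the interface text tells. Its arguments: {"type":"object","properties":{"commands":{"type":"array"},"grip_force":{"type":"number"}},"required":["commands"]}

```bash
mkdir -p pics; cat > h.py <<'E'
import numpy as np, cv2
from plant import robot
def shot(name,fn):
    p=robot.read_camera(name); cv2.imwrite('pics/'+fn,p['img']); return p
def K(p):
    f=200/np.tan(np.radians(p['vfov']/2)); return np.array([[f,0,p['cx']],[0,f,p['cy']],[0,0,1]])
def proj(p,X):
    X=np.atleast_2d(X); E=p['extrinsics']; c=X@E[:3,:3].T+E[:3,3]; u=c@K(p).T; return u[:,:2]/u[:,2:]
def ray(p,u):
    E=p['extrinsics']; R=E[:3,:3]; o=-R.T@E[:3,3]; d=R.T@np.linalg.inv(K(p))@np.array([u[0],u[1],1]); return o,d/np.linalg.norm(d)
def atz(p,u,z):
    o,d=ray(p,u); return o+d*(z-o[2])/d[2]
def tri(obs):
    A=np.zeros((3,3));b=np.zeros(3)
    for p,u in obs:
        o,d=ray(p,u);M=np.eye(3)-np.outer(d,d);A+=M;b+=M@o
    X=np.linalg.solve(A,b); return X,[np.linalg.norm(proj(p,X)[0]-u) for p,u in obs]
def px(r): return np.array([r['position'][1]*640,r['position'][0]*400])
E
python3 - <<'E'
from h import *
for n in ['scene','side','wrist']:
    p=shot(n,n+'0.png')
    o,_=ray(p,(320,200)); print(n,p['img'].shape,p['vfov'],p['cx'],p['cy'],o.round(3))
    for t in ['bracket','tree','branch_seat','tree_hub']:
        print(t,[(round(r['score'],2),px(r).round(1).tolist()) for r in robot.pinpoint(t,p)][:3],[(round(r['score'],2),np.round(r['box'],3).tolist()) for r in robot.recognise(t,p)][:3])
E
```

```text
scene (400, 640, 3) 47.722975915272116 322.657154549328 193.84419197376357 [ 1.115 -0.511  0.603]
bracket [(0.58, [217.0, 328.5])] [(0.88, [0.337, 0.778, 0.072, 0.164])]
tree [(0.55, [406.8, 230.4])] [(0.92, [0.649, 0.478, 0.206, 0.3])]
branch_seat [(0.94, [373.0, 174.8])] [(0.84, [0.647, 0.425, 0.211, 0.203])]Traceback (most recent call last):
  File "<stdin>", line 6, in <module>
ValueError: it knows: bracket, branch_seat, tree
```

```bash
python3 - <<'E'
from h import *
for n in ['scene','side','wrist']:
    p=shot(n,n+'0.png')
    o,_=ray(p,(320,200)); print(n,p['vfov'],o.round(3))
    for t in ['bracket','tree','branch_seat']:
        print(t,[(round(r['score'],2),px(r).round(1).tolist(),) for r in robot.pinpoint(t,p)][:3],[(round(r['score'],2),np.round(r['box'],3).tolist()) for r in robot.recognise(t,p)][:3])
    cv2.imwrite('pics/big_%s.png'%n,cv2.resize(p['img'],(800,500)))
    np.save('cam_%s.npy'%n,p,allow_pickle=True)
E
```

```text
scene 47.722975915272116 [ 1.115 -0.511  0.603]
bracket [(0.81, [215.4, 330.6])] [(0.61, [0.339, 0.777, 0.07, 0.163])]
tree [(0.64, [407.1, 229.2])] [(0.77, [0.649, 0.482, 0.208, 0.292])]
branch_seat [(0.82, [375.2, 175.1])] [(0.59, [0.648, 0.427, 0.197, 0.205])]
side 56.459965574339115 [ 0.307 -0.615  0.475]
bracket [(0.67, [407.0, 323.7])] [(0.95, [0.636, 0.76, 0.069, 0.172])]
tree [(0.57, [300.8, 193.7])] [(0.79, [0.473, 0.402, 0.194, 0.24])]
branch_seat [(0.9, [302.9, 151.7])] [(0.91, [0.471, 0.342, 0.197, 0.132])]
wrist 60.186548521421415 [0.6   0.076 0.384]
bracket [] [(0.6, [0.533, 0.953, 0.027, 0.01])]
tree [(0.81, [369.4, 41.4])] [(0.91, [0.646, 0.273, 0.63, 0.545])]
branch_seat [(0.64, [340.9, 142.5])] [(0.58, [0.683, 0.274, 0.561, 0.547])]
```

View pics/big_scene.png

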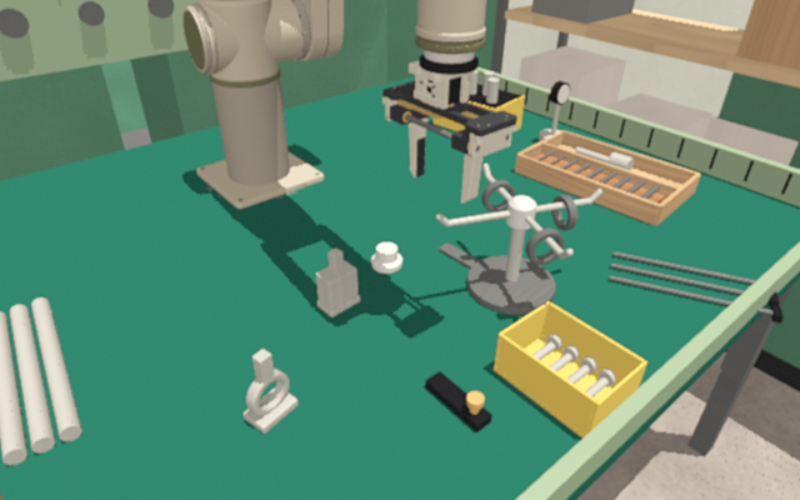

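View pics/big_side.png

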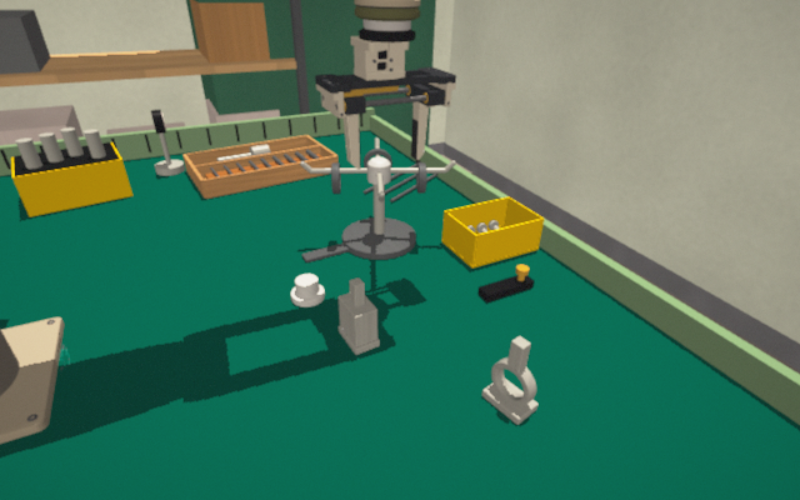

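View pics/big_wrist.png

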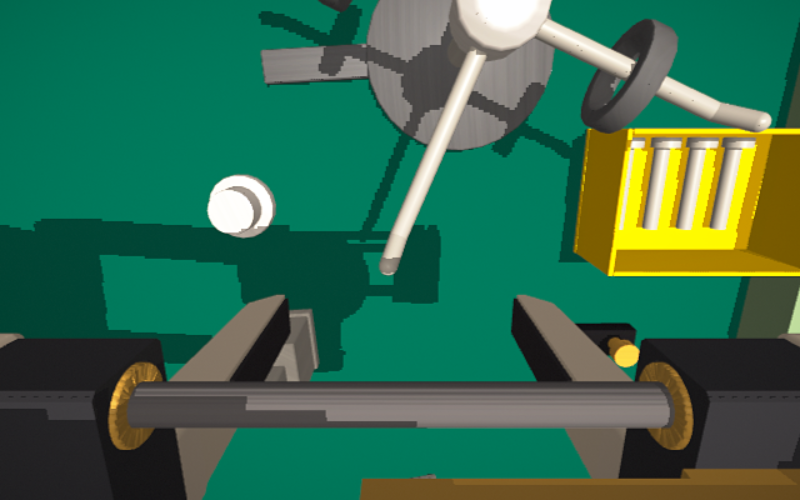

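```bash
python3 - <<'E'
from h import *
from scipy.spatial.transform import Rotation as R
s=robot.read_state(); print(s); print(R.from_rotvec(s['orientation']).as_matrix().round(3))
S,D,W=[np.load('cam_%s.npy'%n,allow_pickle=True).item() for n in ['scene','side','wrist']]
print('bracket',tri([(S,(216,329.5)),(D,(407,323.7))]))
print('tree',tri([(S,(407,229.8)),(D,(300.8,193.7))]),atz(W,(369.4,41.4),0))
print('seat',tri([(S,(374.5,175)),(D,(302.9,151.7)),(W,(340.9,142.5))]))
for p,u in((S,(407,229.8)),(D,(300.8,193.7))):print(atz(p,u,0))
for p,u in((S,(216,329.5)),(D,(407,323.7))):print('b',atz(p,u,0))
# crops
for n,p,b in(('s',S,(170,260,260,360)),('d',D,(370,250,450,350)),('st',S,(330,120,500,260)),('dt',D,(230,100,380,220))):
    c=p['img'][b[1]:b[3],b[0]:b[2]]; k=min(800/c.shape[1],600/c.shape[0]); cv2.imwrite('pics/crop_%s.png'%n,cv2.resize(c,None,fx=k,fy=k,interpolation=2)); print(n,k)
E
```

```text
{'t': 1.4, 'q': array([-8.54147475e-02,  1.30439376e-01,  1.48822503e+00,  1.37603297e-05,
        1.52300418e+00, -8.53656045e-02]), 'dq': array([-0.00051026,  0.00102656, -0.0003327 , -0.00015143, -0.00127786,
       -0.0007846 ]), 'joint_torque': array([ 3.12929706e-04, -5.59750128e+01, -4.92037904e+01,  7.70154060e-02,
        2.29046296e-02, -1.51078603e-05]), 'tool_pos': array([5.99987668e-01, 1.97566663e-05, 2.18597916e-01]), 'orientation': array([-3.14157248e+00,  7.82266727e-05,  1.17008050e-04]), 'force': array([-0.40761354,  0.56018916,  0.20644404]), 'wrist_torque': array([-0.03458824,  0.01138535,  0.03942538]), 'opening': 0.09290233699907591}
[[ 1. -0. -0.]
 [-0. -1.  0.]
 [-0. -0. -1.]]
bracket (array([ 0.62368218, -0.31861307, -0.00189751]), [np.float64(0.1924086659202705), np.float64(0.19952484537411894)])
tree (array([ 0.64306701,  0.1378757 , -0.00732295]), [np.float64(0.5458053721553663), np.float64(0.46644408875054)]) [0.64978745 0.13525541 0.        ]
seat (array([0.61194497, 0.05056348, 0.15083789]), [np.float64(0.3915299474053272), np.float64(1.1356239651884952), np.float64(2.9721865703043227)])
[0.64968019 0.12841687 0.        ]
[0.63836372 0.12857117 0.        ]
b [ 0.62538157 -0.31951953  0.        ]
b [ 6.22451642e-01 -3.19450382e-01 -5.55111512e-17]
s 6.0
d 6.0
st 4.285714285714286
dt 5.0
```

View pics/crop_s.png

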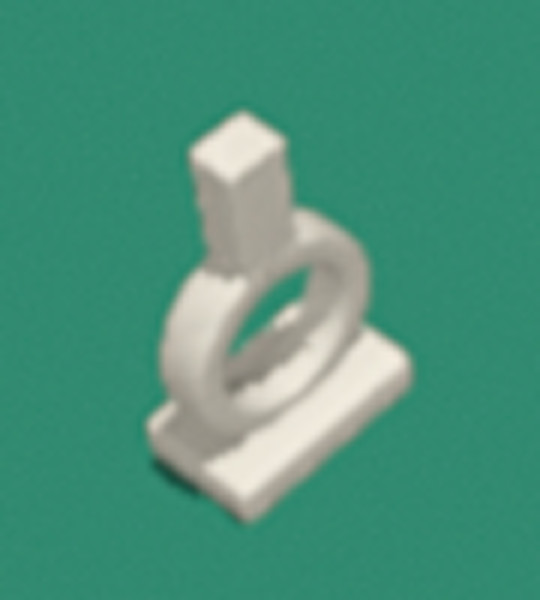

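View pics/crop_d.png

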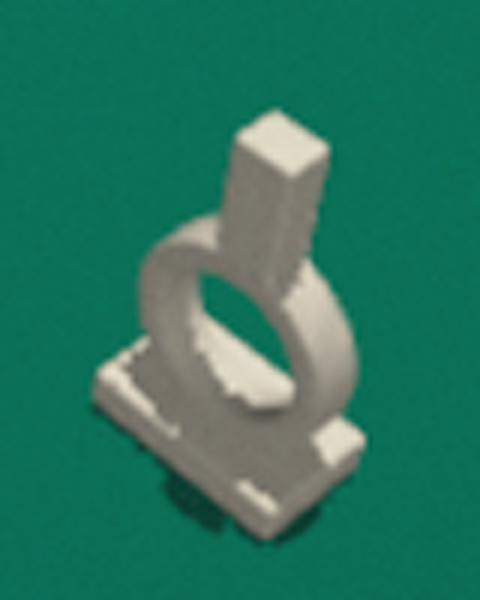

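View pics/crop_st.png

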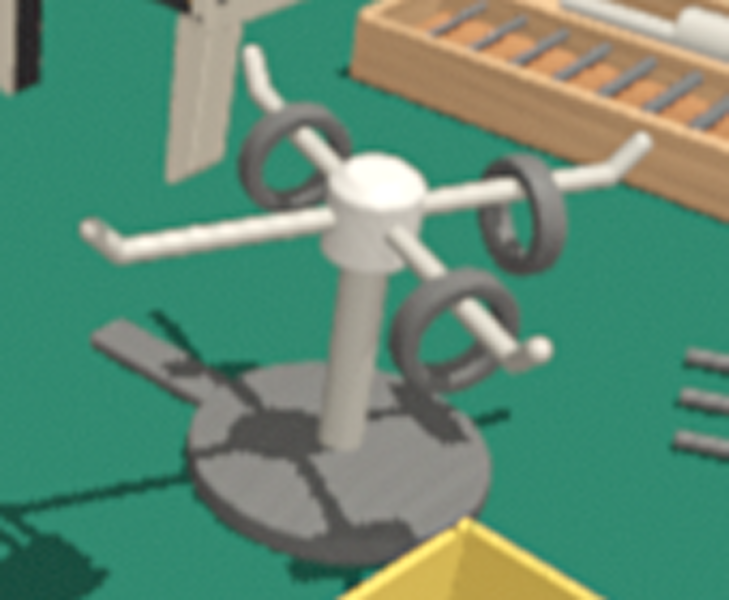

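View pics/crop_dt.png

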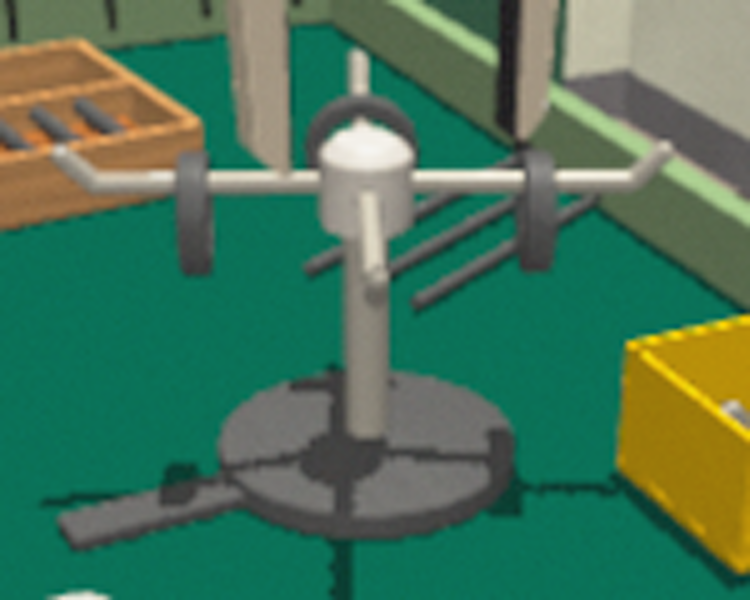

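```bash
cat > fit.py <<'E'
from h import *
from scipy.optimize import least_squares
S,D,W=[np.load('cam_%s.npy'%n,allow_pickle=True).item() for n in ['scene','side','wrist']]
s=lambda *a: np.array(a)/6+[170,260]
d=lambda *a: np.array(a)/6+[370,250]
st=lambda *a: np.array(a)/4.2857+[330,120]
dt=lambda *a: np.array(a)/5+[230,100]
def rz(a): c,n=np.cos(a),np.sin(a); return np.array([[c,-n,0],[n,c,0],[0,0,1]])
# bracket: sets; lug corners & foot corners matched to nearest projected
lugS=[s(242,112),s(190,153),s(238,182),s(287,145)]; lugD=[d(275,110),d(237,147),d(293,177),d(328,150)]
footS=[s(250,505),s(150,428),s(412,357)]; footD=[d(97,383),d(266,525),d(365,440)]
L=np.array([[a*.008,b*.009,.104] for a in(-1,1) for b in(-1,1)])
F=np.array([[a*.020,b*.030,.010] for a in(-1,1) for b in(-1,1)])
def rb(v):
    r=[]
    for p,l,f in((S,lugS,footS),(D,lugD,footD)):
        for M,obs in((L,l),(F,f)):
            q=proj(p,M@rz(v[2]).T+[v[0],v[1],0])
            for u in obs:
                e=q-u; r+=list(e[np.argmin((e**2).sum(1))])
    return np.array(r)
best=min((least_squares(rb,[.624,-.319,y],loss='soft_l1') for y in np.arange(0,3.14,.2)),key=lambda z:z.cost)
print('bracket',best.x.round(4),np.degrees(best.x[2]),best.cost,np.abs(rb(best.x)).reshape(-1,2).round(1).tolist())
tipsS=[st(95,232),st(642,145),st(253,52),st(540,350)] ; tipsD=[dt(375,287),dt(660,150),dt(65,155),dt(357,58)]
bendS=[st(123,252),st(607,180)]; bendD=[dt(630,181),dt(97,181)]
tonS=[st(95,340),st(125,322)]; tonD=[dt(60,518),dt(80,545)]
tipW=[np.array([389,265])*.8]; tonW=[np.array([263,50])*.8,np.array([265,83])*.8]
def rt(v):
    x,y,tz,h,zt=v; r=[]
    T=np.array([[-.160,a*.013,zt] for a in(-1,1)])@rz(tz).T+[x,y,0]
    tp=np.array([[-.142*np.cos(k*np.pi/2),-.142*np.sin(k*np.pi/2),.166] for k in range(4)])@rz(tz+h).T+[x,y,0]
    bd=np.array([[-.125*np.cos(k*np.pi/2),-.125*np.sin(k*np.pi/2),.150] for k in range(4)])@rz(tz+h).T+[x,y,0]
    for p,M,obs in((S,T,tonS),(D,T,tonD),(W,T,tonW),(S,tp,tipsS),(D,tp,tipsD),(S,bd,bendS),(D,bd,bendD),(W,tp,tipW)):
        q=proj(p,M)
        for u in obs:
            e=q-u; r+=list(e[np.argmin((e**2).sum(1))])
    return np.array(r)
b2=min((least_squares(rt,[.645,.135,t,h,.01],loss='soft_l1') for t in(-.3,0,.3) for h in(.8,1.0,1.2)),key=lambda z:z.cost)
print('tree',b2.x.round(4),np.degrees(b2.x[2:4]),b2.cost); print(rt(b2.x).reshape(-1,2).round(1).tolist())
x,y,tz,h,_=b2.x
for k in (0,h): print('seat at',(np.array([x,y,.15])+rz(tz+k)@[-.09,0,0]).round(4))
E
python3 fit.py
```

```text
bracket [ 0.6257 -0.3172  0.2377] 13.621917793374905 9.624403357588335 [[0.2, 0.7], [0.5, 0.8], [1.3, 1.1], [0.5, 1.8], [0.5, 1.1], [0.8, 0.5], [0.2, 0.4], [0.4, 0.5], [0.0, 2.0], [0.7, 0.4], [1.5, 0.8], [0.1, 1.2], [1.9, 1.1], [1.0, 0.5]]
tree [0.6491 0.1348 0.0704 1.0986 0.0046] [ 4.03388916 62.94426665] 17.83562246033111
[[-1.7, -0.6], [-1.3, -0.6], [-0.3, 0.3], [-0.3, 0.1], [0.2, -0.8], [2.5, 0.2], [-1.7, -2.2], [1.7, -1.8], [-0.2, -1.1], [1.1, -0.5], [0.4, -2.3], [2.0, -0.6], [-1.8, -1.2], [0.5, -1.2], [-0.2, -0.9], [1.0, -1.9], [0.3, -0.3], [-0.1, 0.1], [-0.2, 1.5]]
seat at [0.5593 0.1284 0.15  ]
seat at [0.6139 0.0519 0.15  ]
```

Emit:
jog_arm(commands=[-1,0.008,-0.038,0,7,-1,0,0,0,7,-1,0,0,0,7,-1,0,0,0,2,-1,0,0,0,0,-1,0,0,0,0])

```text
t: 1.9
tool_pos: [0.6079, 0.0375, 0.2186]
orientation: [3.08, -0.621, -0.0]
force: [-0.6, 0.6, -0.2]
opening: 0.0929
```

```bash
python3 - <<'E'
from h import *
p=shot('wrist','w1.png'); cv2.imwrite('pics/w1.png',cv2.resize(p['img'],(800,500))); np.save('cam_w1.npy',p,allow_pickle=True)
x,y,tz,h=.6491,.1348,.0704,1.0986
for a in(tz+h,):
    print(proj(p,[[x-r*np.cos(a),y-r*np.sin(a),.15] for r in(.03,.09,.125)])*1.25)
print(robot.read_state()['tool_pos'])
E
```

```text
[[401.3403731  126.81487977]
 [400.75661509 238.08865197]
 [400.45115138 296.31500424]]
[0.60789987 0.03740923 0.21863198]
```

View pics/w1.png

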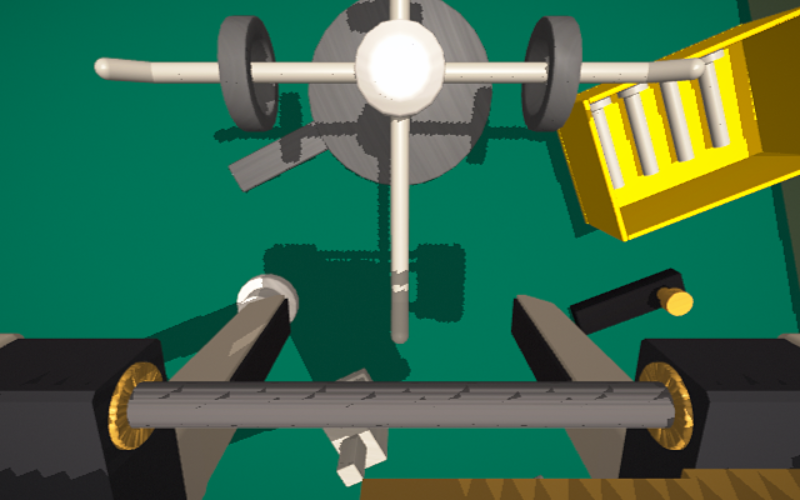

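Emit:
jog_arm(commands=[-1,0,0,0.03,0,-1,0,0,0.03,0,-1,0,0,0.027,0,-1,0,0,0,0,1,0,0,0,0,1,0,0,0,0,1,0,0,0,0,1,0,0,0,0,1,0,0,0,0,1,0,0,0,0,1,0,0,0,0,1,0,0,0,0], grip_force=10)

```text
t: 2.95
tool_pos: [0.608, 0.0375, 0.1319]
orientation: [-3.079, 0.624, -0.001]
force: [0.7, 0.4, -0.7]
opening: 0.0439
```

Emit:
jog_arm(commands=[1,0,0,0,0,1,0,0,0,0,1,0,0,0,0,1,0,0,0,0,1,0,0,0,0,1,0,0,0,0,1,0,0,0,0,1,0,0,0,0])

```text
t: 3.62
tool_pos: [0.6078, 0.0375, 0.1316]
orientation: [-3.079, 0.624, 0.0]
force: [-1.9, -0.8, -0.3]
opening: 0.0096
```

Emit:
jog_arm(commands=[1,-0.0055,-0.00014,0,3,1,-0.0055,-0.00014,0,3,1,-0.0055,-0.00014,0,3,1,-0.0055,-0.00014,0,3,1,-0.0055,-0.00014,0,3,1,-0.0055,-0.00014,0,3,1,-0.0055,-0.00014,0,3,1,-0.0055,-0.00014,0,3,1,-0.0055,-0.00014,0,3,1,-0.0055,-0.00014,0,3,1,0,0,0,0])

```text
t: 4.53
tool_pos: [0.5646, 0.0714, 0.1316]
orientation: [-2.811, 1.402, 0.0]
force: [-0.7, 1.0, -1.7]
opening: 0.0092
```

Emit:
jog_arm(commands=[1,-0.0055,-0.00014,0,3,1,-0.0055,-0.00014,0,3,1,-0.0055,-0.00014,0,3,1,-0.0055,-0.00014,0,3,1,-0.0055,-0.00014,0,3,1,-0.0055,-0.00014,0,3,1,-0.0055,-0.00014,0,3,1,-0.0055,-0.00014,0,3,1,-0.0055,-0.00014,0,3,1,-0.0055,-0.00014,0,3,1,0,0,0,0])

```text
t: 5.45
tool_pos: [0.5452, 0.1216, 0.1316]
orientation: [-2.353, 2.08, -0.001]
force: [5.3, 2.2, -3.9]
opening: 0.0094
```

```bash
python3 - <<'E'
from h import *
print(robot.read_state()['tool_pos'],robot.read_state()['force'])
for n in ['wrist','scene','side']:
    p=shot(n,n+'2.png'); cv2.imwrite('pics/%s2.png'%n,cv2.resize(p['img'],(800,500))); np.save('cam_%s2.npy'%n,p,allow_pickle=True)
E
```

```text
[0.54516405 0.12163921 0.13159655] [ 5.25545939  2.20340687 -3.88031715]
```

View pics/wrist2.png

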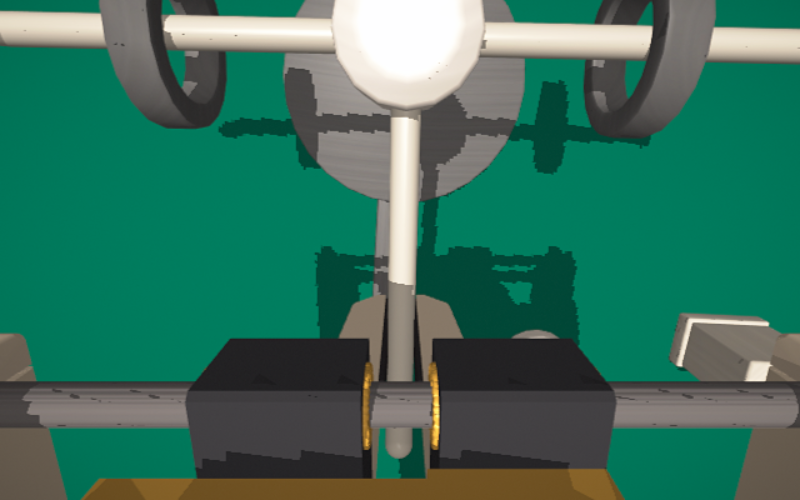

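View pics/scene2.png

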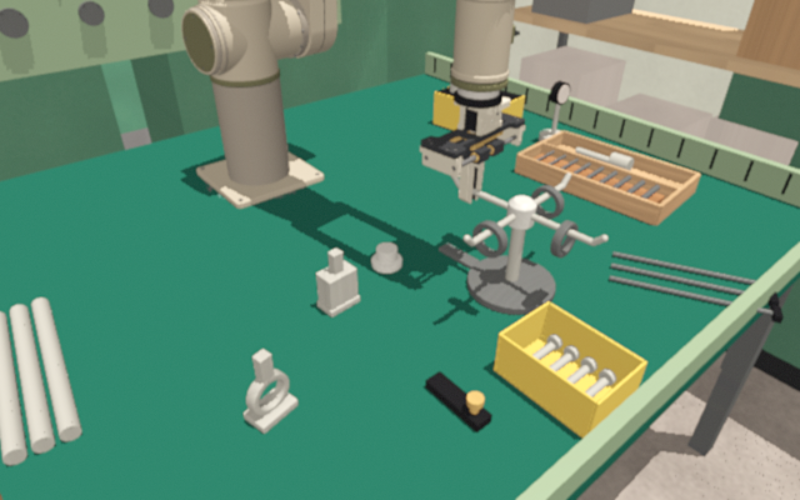

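Emit:
jog_arm(commands=[1,-0.0055,-0.00014,0,3,1,0,0,0,0,1,0,0,0,0,-1,0,0,0,0,-1,0,0,0,0,-1,0,0,0,0,-1,0,0,0,0,-1,0,0,0,0,-1,0,0,-0.03,0,-1,0,0,-0.03,0,-1,0,0,-0.03,0,-1,0,0.03,0,0,-1,0,0.03,0,0,-1,0,0,0,0,-1,0,0,0,0])

```text
t: 6.85
tool_pos: [0.4831, 0.1225, 0.2217]
orientation: [-2.3, 2.14, -0.0]
force: [0.8, 0.6, 0.1]
opening: 0.0847
```

```bash
python3 - <<'E'
from h import *
print(robot.read_state()['tool_pos'],robot.read_state()['force'])
for n in ['wrist','scene','side']:
    p=shot(n,n+'3.png'); cv2.imwrite('pics/%s3.png'%n,cv2.resize(p['img'],(800,500))); np.save('cam_%s3.npy'%n,p,allow_pickle=True)
E
```

```text
[0.48314978 0.12246892 0.22174043] [0.7568264  0.5943256  0.07787247]
```

View pics/wrist3.png

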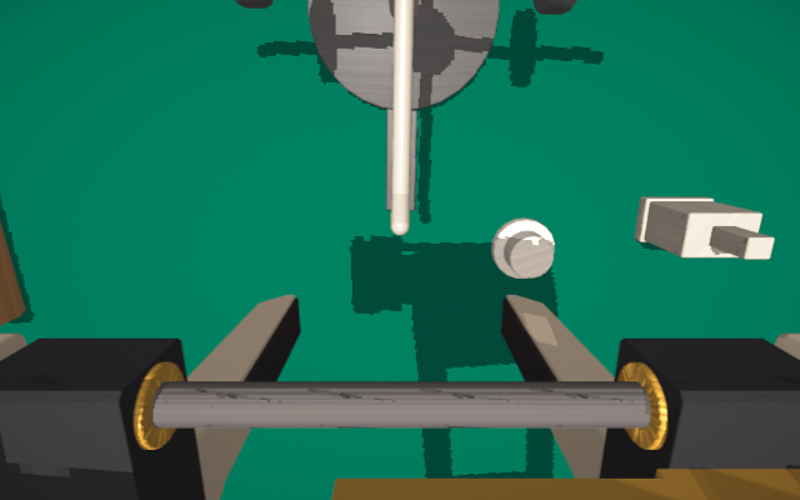

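```bash
python3 - <<'E'
from h import *
W=np.load('cam_wrist3.npy',allow_pickle=True).item()
c=W['img'][0:200,230:420]; cv2.imwrite('pics/c3.png',cv2.resize(c,None,fx=3,fy=3,interpolation=0)); 
x,y=.6491,.1348
u=proj(W,[[x,y,.02],[x-.160,y,.004],[x-.075,y,.02]]); print(u)
for n in('scene','side'):
    p=np.load('cam_%s3.npy'%n,allow_pickle=True).item()
    b={'scene':(330,120,500,260),'side':(230,100,380,220)}[n]
    c=p['img'][b[1]:b[3],b[0]:b[2]]; k={'scene':4.2857,'side':5}[n]; cv2.imwrite('pics/c3_%s.png'%n,cv2.resize(c,None,fx=k,fy=k,interpolation=2))
# row-wise segmentation of bright branch and gray tongue
im=W['img'].astype(int)
for r in list(range(92,166,6))+list(range(4,84,10)):
    row=im[r,290:345]
    print(r,''.join('B' if (q.min()>150) else ('g' if q.max()-q.min()<25 else '.') for q in row))
E
```

```text
[[319.97516357   2.21053774]
 [309.61390019 164.95661246]
 [314.57856391  84.8544305 ]]
92 ...................ggBBB.BBBBBBBBBBBBBggBBgg...........
98 ...................ggBBBBBBBBBBBBBBBBBggBBgg...........
104 ...................ggBBBBBBBBBBBBBBBBBggBggg...........
110 ...................ggBBBBBBBBBBBBBBBBBggBggg...........
116 ...................ggBBBBBBBBBBBBBBBBBggBgg............
122 ...................ggggBBBBBBBBBBBBBB.ggggg............
128 ...................ggggBBBBBBBBBBBBBB.ggggg............
134 ...................gggggBBBBBBBBBBBBB.ggggg............
140 ...................gggggBBBBBBBBBBBBBgggggg............
146 ...................gggggBBBBBBBBBBBBBggggg.............
152 ...................gggggBBBBBBBBBBBBBggggg.............
158 ...................gggggBBBBBBBBBBBB.ggggg.............
164 ...................gggggBBBBBBBBBBBB.ggggg.............
4 BBBBBBBBBBBBBBBBBBBBggggggBBBBBBBBBBBBBB.gggggggggggggg
14 BBBBBBBBBBBBBBBBBBBBBBBBggBBBBBBBBBBBBBBggggggggggggggg
24 BBBBBBBBBBBBBBBBBBBBBBBBg.BBBBBBBBBBBBBBggggggggggggggg
34 gggggggggggggggggggggggggBBBBBBBBBBBBBB.ggggggggggggggg
44 BBBBBBBBBBBBBBBBBBBBBBBBgBBBBBBBBBBBBBBgggggggggggggggg
54 gBgggggBgggggggggggggggggBBBBBBBBBBBBBB.ggggggggggggggg
64 gggggggggggggggggggggggggBBBBBBBBBBBBBBgggggggggggggggg
74 gggggggggggggggggggggggggBBBBBBBBBBBBB.gggggggggggggggg
```

View pics/c3.png

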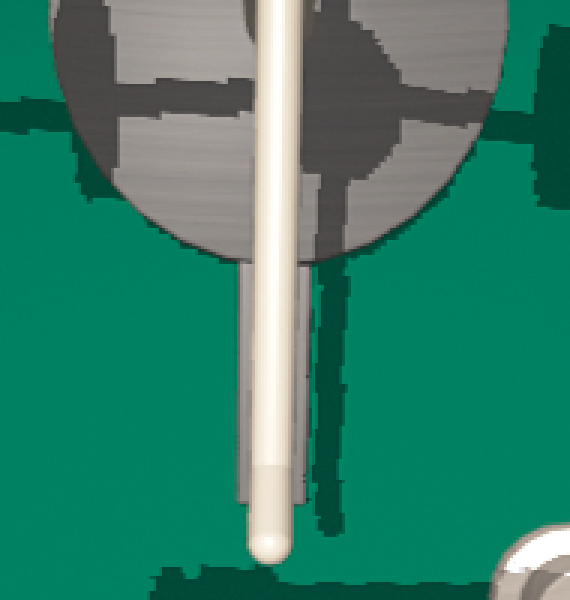

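View pics/c3_scene.png

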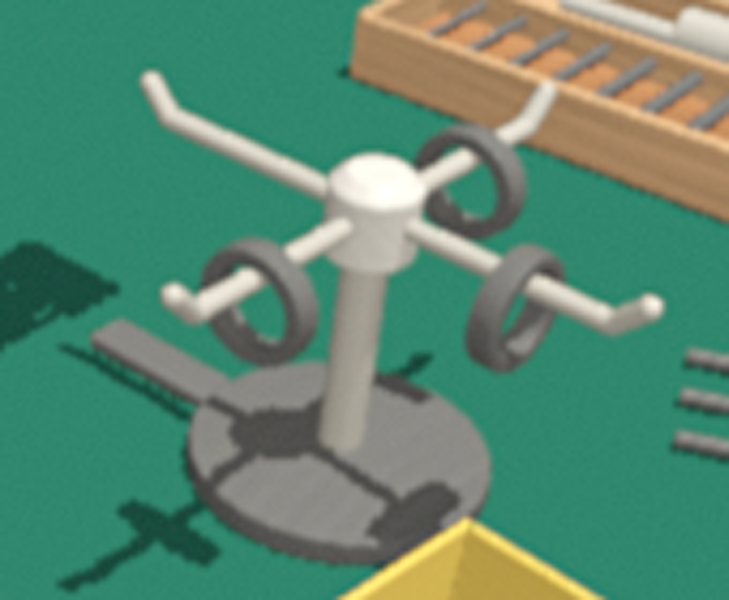

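View pics/c3_side.png

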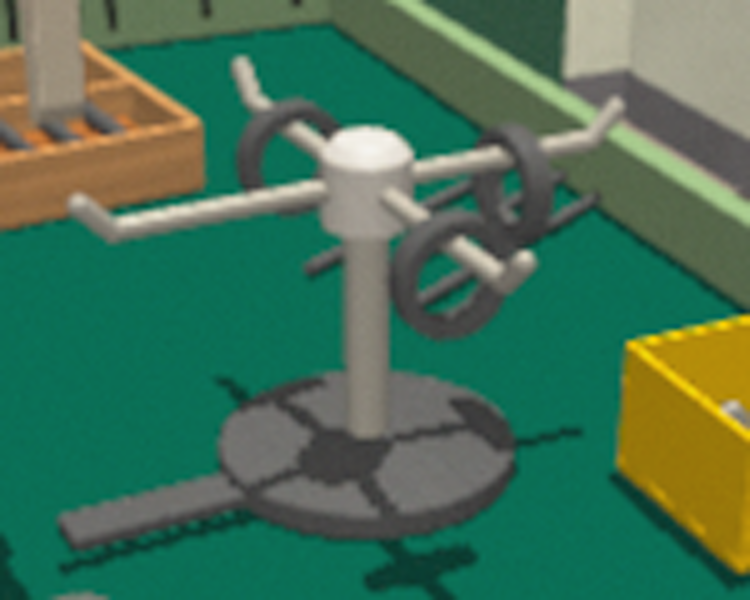

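```bash
cat > m.py <<'E'
from h import *
import sys
W=np.load(sys.argv[1],allow_pickle=True).item()
E
python3 - <<'E'
from h import *
W=np.load('cam_wrist3.npy',allow_pickle=True).item()
az=lambda A:np.degrees(np.arctan2(A[0][1]-A[1][1],A[0][0]-A[1][0]))
for z in(.004,.01):
    T=[atz(W,(322.0,92),z),atz(W,(320.9,164),z)]; print('tongue',np.round(T,4).tolist(),az(T))
B=[atz(W,(323.3,24),.15),atz(W,(321.8,74),.15),atz(W,(320.2,128),.15),atz(W,(319.5,164),.152)]
print('branch',np.round(B,4).tolist(),az([B[0],B[2]]),az([B[0],B[3]]))
# best lines with axis
x,y=.6491,.1348
for b in B: print('az via axis',np.degrees(np.arctan2(y-b[1],x-b[0])))
for t in T: print('tongue az via axis',np.degrees(np.arctan2(y-t[1],x-t[0])))
E
```

```text
tongue [[0.5682, 0.1267, 0.004], [0.4911, 0.1222, 0.004]] 3.350154849275362
tongue [[0.568, 0.1268, 0.01], [0.4922, 0.1223, 0.01]] 3.350154849275348
branch [[0.605, 0.1294, 0.15], [0.5755, 0.1282, 0.15], [0.5411, 0.1267, 0.15], [0.5169, 0.1254, 0.152]] 2.4461397023263243 2.6103842535929815
az via axis 6.950449714617984
az via axis 5.150394900491229
az via axis 4.2947273681839615
az via axis 4.065980649695178
tongue az via axis 5.6589187115862565
tongue az via axis 4.544732118313862
```

```bash
cat > fit2.py <<'E'
from h import *
from scipy.optimize import least_squares
S,D,W=[np.load('cam_%s3.npy'%n,allow_pickle=True).item() for n in ['scene','side','wrist']]
st=lambda *a: np.array(a)/4.2857+[330,120]
dt=lambda *a: np.array(a)/5+[230,100]
def rz(a): c,n=np.cos(a),np.sin(a); return np.array([[c,-n,0],[n,c,0],[0,0,1]])
def rt(v,full=False):
    x,y,tz,h,zt=v[:5]; r=[]
    T=np.array([[-.160,a*.013,zt] for a in(-1,1)])@rz(tz).T+[x,y,0]
    pt=lambda R,z: np.array([[-R*np.cos(k*np.pi/2),-R*np.sin(k*np.pi/2),z] for k in range(4)])@rz(tz+h).T+[x,y,0]
    for i,(p,M,obs) in enumerate(((S,T,[st(95,340),st(125,322)]),(D,T,[dt(60,518),dt(80,545)]),(W,T,[(309.5,167),(332,167)]),
      (S,pt(.142,.166),[st(152,78),st(545,90),st(655,305),st(172,292)]),(D,pt(.142,.166),[dt(240,62),dt(618,103),dt(527,262),dt(75,204)]),
      (S,pt(.125,.15),[st(170,115),st(615,325),st(198,312)]),(D,pt(.125,.15),[dt(115,232),dt(595,138),dt(510,283)]),
      (W,pt(.143,.166),[(320,182)]),(W,pt(.05,.15),[(323.3,24)]))):
        q=proj(p,M)+(v[5:7] if p is S else v[7:9] if p is D else 0)
        for u in obs:
            e=q-u; e=e[np.argmin((e**2).sum(1))]
            if i==8: e=np.array([e[0],0])
            r+=list(e)
    return np.array(r)
for free in(0,1):
    f=(lambda v:rt(np.r_[v,0,0,0,0])) if not free else (lambda v:np.r_[rt(v),v[5:]*.5])
    b=least_squares(f,[.649,.132,.06,0,.005]+[0]*4*free,loss='soft_l1')
    print(b.x.round(4),np.degrees(b.x[2:4]),b.cost); print(rt(np.r_[b.x,np.zeros(4)][:9]).reshape(-1,2).round(1).tolist())
E
python3 fit2.py
```

```text
[ 0.6495  0.1324  0.0614 -0.0043  0.0052] [ 3.5169486  -0.24540497] 9.689555588639992
[[-1.9, -0.6], [-1.4, -0.6], [-0.0, 0.2], [-0.1, 0.0], [-0.6, -1.8], [0.1, -1.5], [-1.4, -0.4], [1.0, -1.1], [0.6, 0.4], [-0.5, 0.7], [0.2, -0.0], [1.0, 0.1], [1.4, -0.2], [0.3, -0.2], [-0.2, 0.3], [-0.4, -0.7], [-0.9, -0.1], [0.4, -0.3], [-0.5, 0.3], [0.1, -0.3], [0.1, 1.1], [-0.8, 0.0]]
[ 0.6488  0.1318  0.059  -0.0054  0.0053  1.0955  0.3324 -0.0446 -0.0761] [ 3.38209037 -0.30721486] 7.721285403856073
[[-1.1, -0.5], [-0.6, -0.4], [-0.3, 0.2], [-0.4, 0.0], [-0.4, -1.1], [0.3, -0.8], [-0.6, -0.2], [1.8, -0.8], [1.0, 0.7], [-0.1, 0.8], [0.2, -0.0], [0.9, 0.1], [0.9, -0.1], [-0.0, -0.2], [0.6, 0.6], [0.0, -0.4], [-0.5, 0.1], [0.0, -0.3], [-0.6, 0.4], [-0.3, -0.2], [0.2, 2.3], [-0.3, 0.0]]
```

Emit:
jog_arm(commands=[-1,0,0,0,-4.5,-1,0,0,0,-5,-1,0.0384,0.0037,0,0,-1,0.0384,0.0037,0,0,-1,0.0384,0.0037,0,0,-1,0.0384,0.0037,0,0,-1,0.0384,0.0037,0,0,-1,0.0384,0.0037,0,0,-1,0.0384,0.0037,0,0,-1,0.0384,0.0037,0,0,-1,0.0384,0.0037,0,0,-1,0.0384,0.0037,0,0,-1,0.0384,0.0037,0,0,-1,0.0384,0.0037,0,0,-1,0,0,0,0,-1,0,0,0,0,-1,0,0,0,0])

```text
t: 8.42
tool_pos: [0.5495, -0.336, 0.2208]
orientation: [-2.468, 1.943, 0.002]
force: [0.5, 0.7, -0.2]
opening: 0.0928
```

```bash
python3 - <<'E'
from h import *
p=shot('wrist','w4.png'); cv2.imwrite('pics/w4.png',cv2.resize(p['img'],(800,500))); np.save('cam_w4.npy',p,allow_pickle=True)
x,y,a=.6257,-.3172,.2377
R=np.array([[np.cos(a),-np.sin(a),0],[np.sin(a),np.cos(a),0],[0,0,1]])
L=np.array([[i*.008,j*.009,.104] for i,j in((-1,-1),(-1,1),(1,1),(1,-1))]); F=np.array([[i*.02,j*.03,.012] for i,j in((-1,-1),(-1,1),(1,1),(1,-1))])
print((proj(p,L@R.T+[x,y,0])*1.25).round(1).tolist(),(proj(p,F@R.T+[x,y,0])*1.25).round(1).tolist())
print([(r['score'],px(r)*1.25,atz(p,px(r),0)) for r in robot.pinpoint('bracket',p)][:2])
print(robot.read_state())
E
```

```text
[[414.3, 134.7], [385.8, 134.7], [385.6, 108.1], [414.5, 108.1]] [[435.7, 147.4], [364.8, 147.4], [363.7, 97.4], [436.8, 97.3]]
[(0.71, array([396. , 129.5]), array([ 0.61950793, -0.31492333,  0.        ]))]
{'t': 8.5167, 'q': array([-6.27029827e-01,  2.46842204e-01,  1.35166194e+00,  3.05878485e-04,
        1.54320969e+00,  7.05296429e-01]), 'dq': array([ 0.00887504, -0.01616193,  0.00775376, -0.00286982,  0.00021325,
       -0.00082988]), 'joint_torque': array([-8.96626990e-01, -6.12059426e+01, -4.94282484e+01,  1.23230129e-02,
       -7.09969481e-02,  3.20050487e-03]), 'tool_pos': array([ 0.54967785, -0.33491299,  0.22164727]), 'orientation': array([-2.46967085e+00,  1.94124714e+00,  2.08982431e-04]), 'force': array([ 0.39358691, -0.07001307,  0.03262379]), 'wrist_torque': array([-0.01946392,  0.04190743, -0.04197394]), 'opening': 0.09300902292356246}
```

View pics/w4.png

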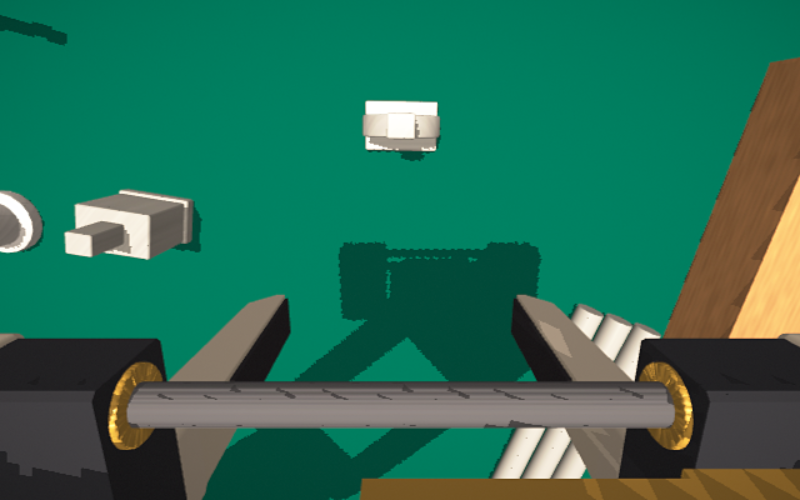

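```bash
python3 - <<'E'
from h import *
from scipy.spatial.transform import Rotation as Ro
p=np.load('cam_w4.npy',allow_pickle=True).item()
c=p['img'][70:130,280:360]; cv2.imwrite('pics/c4.png',cv2.resize(c,None,fx=10,fy=10,interpolation=0))
s=robot.read_state(); R=Ro.from_rotvec(s['orientation']).as_matrix()
for u,z in(((321.2,100.8),.104),((321.2,100.8),.012)):
    X=atz(p,u,z); print(X,R.T@(X-s['tool_pos']))
print(R.T@(np.array([.6257,-.3172,.072])-s['tool_pos']))
E
```

```text
[ 0.62328015 -0.31873933  0.104     ] [ 0.00170364 -0.07532175  0.1176584 ]
[ 0.62342884 -0.31883925  0.012     ] [ 0.00186258 -0.07542843  0.20965838]
[ 0.00078876 -0.07803178  0.14965909]
```

View pics/c4.png

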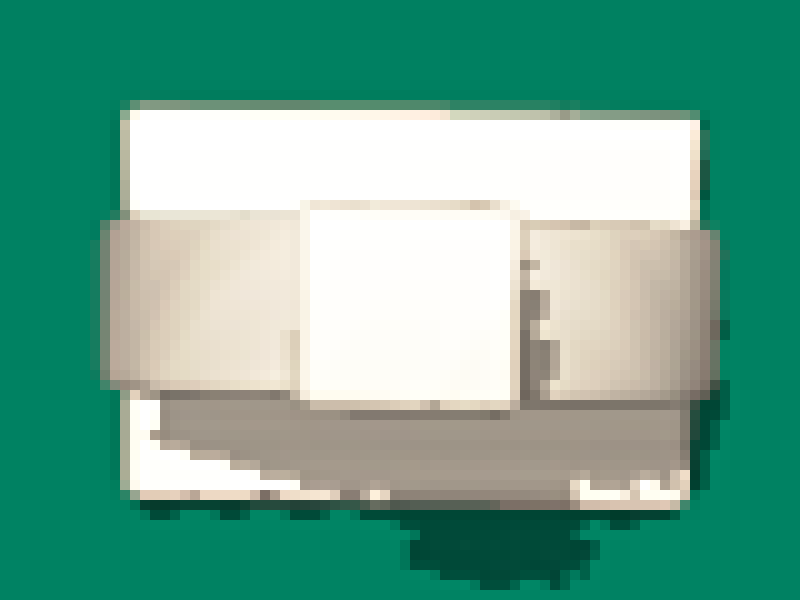

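Emit:
jog_arm(commands=[-1,0.0015,-0.038,0,1,-1,0,-0.038,0,0,-1,0,0,0.03,0,-1,0,0,0.03,0,-1,0,0,0.03,0,-0.2,0,0,0.03,0,-0.2,0,0,0.02,0,-0.2,0,0,0.009,0,-0.2,0,0,0,0,-0.2,0,0,0,0,-0.2,0,0,0,0], grip_force=30)

```text
t: 9.43
tool_pos: [0.6252, -0.3205, 0.0755]
orientation: [-2.452, 1.963, -0.006]
force: [0.1, 0.3, 0.9]
opening: 0.0581
```

```bash
python3 - <<'E'
from h import *
for n in('scene','side'):
    p=shot(n,n+'5.png')
    b={'scene':(140,230,300,350),'side':(330,210,490,330)}[n]
    c=p['img'][b[1]:b[3],b[0]:b[2]]; cv2.imwrite('pics/c5_%s.png'%n,cv2.resize(c,None,fx=4,fy=4,interpolation=2))
print(robot.read_state()['tool_pos'],robot.read_state()['force'])
E
```

```text
[ 0.62516948 -0.32085768  0.07556263] [ 0.04228024  0.03276874 -0.68002642]
```

View pics/c5_scene.png

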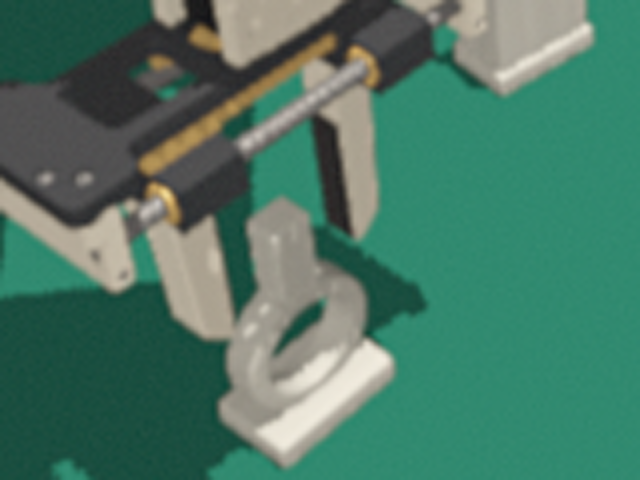

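View pics/c5_side.png

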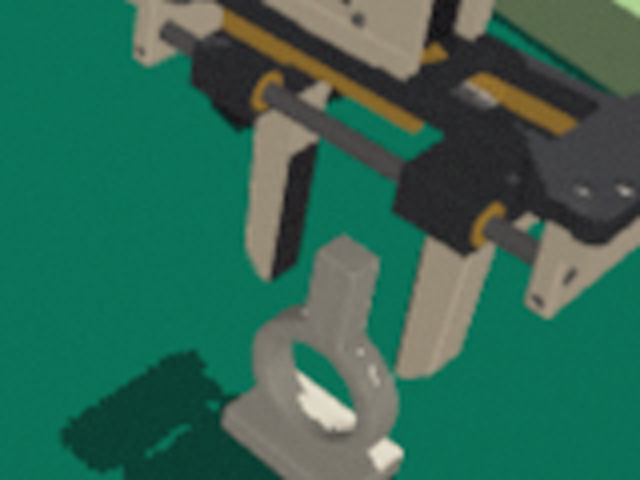

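Emit:
jog_arm(commands=[1,0,0,0.001,0,1,0,0,0,0,1,0,0,0,0,1,0,0,0,0,1,0,0,0,0,1,0,0,0,0,1,0,0,0,0,1,0,0,0,0,1,0,0,0,0,1,0,0,0,0], grip_force=35)

```text
t: 10.37
tool_pos: [0.6234, -0.32, 0.0712]
orientation: [2.452, -1.964, -0.001]
force: [0.1, 0.0, -1.8]
opening: 0.018
```

Emit:
jog_arm(commands=[1,0,0,-0.01,0,1,0,0,-0.03,0,1,0,0,-0.04,0,1,0,0,-0.04,0,1,0,0,-0.03,0,1,0,0,-0.01,3.2,1,0,0,0,3.2,1,0,0,0,3.2,1,0,0,0,0,1,0,0,0,0])

```text
t: 11.2
tool_pos: [0.6235, -0.3201, 0.2319]
orientation: [2.281, -2.161, -0.0]
force: [-0.3, -0.2, -3.2]
opening: 0.0177
```

```bash
python3 - <<'E'
from h import *
from scipy.spatial.transform import Rotation as Ro
p=shot('side','side6.png')
s=robot.read_state(); print(s['tool_pos'],s['force'],s['opening'])
R=Ro.from_rotvec(s['orientation']).as_matrix(); print(R.round(3),np.degrees(np.arctan2(R[1,0],R[0,0])))
print(R.T@(np.array([.459,.122,.231])-s['tool_pos']))
c=p['img'][80:340,300:600]; cv2.imwrite('pics/c6.png',cv2.resize(c,None,fx=2,fy=2))
E
```

```text
[ 0.62344804 -0.32003638  0.23161929] [ 0.44537785 -0.1085629  -2.18064284] 0.01789653436589579
[[ 0.054 -0.999 -0.   ]
 [-0.999 -0.054  0.   ]
 [-0.     0.    -1.   ]] -86.88960922834659
[-0.45030796  0.14022066  0.00078272]
```

View pics/c6.png

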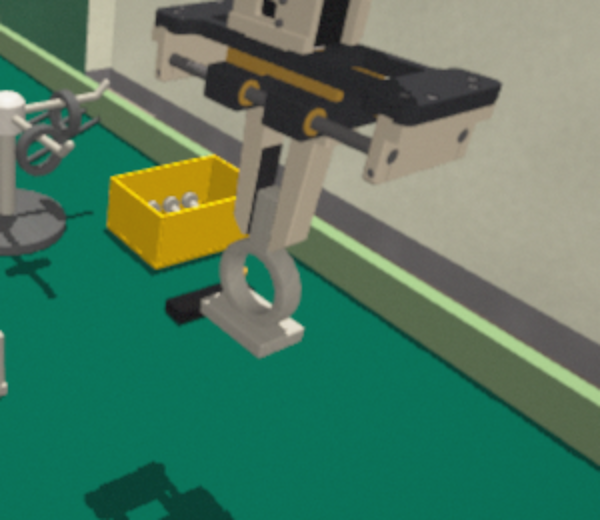

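Emit:
jog_arm(commands=[1,-0.01,0.02,0,0,1,-0.02,0.03,0,0,1,-0.03,0.03,0,0,1,-0.036,0.03,0,0,1,-0.036,0.03,0,0,1,-0.036,0,0,0,1,-0.036,0,0,0,1,-0.036,0,0,0,1,-0.036,0,0,0,1,-0.036,0,0,0,1,-0.036,0,0,0,1,-0.036,0,0,0,1,-0.036,0,0,0,1,-0.036,0,0,0,1,-0.02,0,0,0,1,-0.01,0,0,0,1,0,0,0,0,1,0,0,0,0])

```text
t: 12.75
tool_pos: [0.4659, 0.1495, 0.2315]
orientation: [2.28, -2.16, 0.0]
force: [0.7, -0.8, -2.9]
opening: 0.0177
```

```bash
cat > look.py <<'E'
from h import *
import sys
from scipy.spatial.transform import Rotation as Ro
k=sys.argv[1]
s=robot.read_state(); print(s['tool_pos'],s['force'],s['opening'])
R=Ro.from_rotvec(s['orientation']).as_matrix(); print(R[:,2].round(4),np.degrees(np.arctan2(R[1,0],R[0,0])))
out=[]
for n in('scene','side','wrist'):
    p=shot(n,n+k+'.png'); np.save('cam_%s%s.npy'%(n,k),p,allow_pickle=True)
    if n!='wrist':
        b={'scene':(310,80,510,260),'side':(200,60,400,240)}[n]
        c=p['img'][b[1]:b[3],b[0]:b[2]]; out.append(cv2.resize(c,None,fx=3.3,fy=3.3,interpolation=2))
        cv2.imwrite('pics/L%s_%s.png'%(k,n),out[-1])
    else: cv2.imwrite('pics/L%s_wrist.png'%k,cv2.resize(p['img'],(800,500)))
E
python3 look.py 7
```

```text
[0.4659196  0.14951405 0.23154795] [ 0.66219846 -0.81558051 -2.91152498] 0.017740074842889357
[-2.e-04 -7.e-04 -1.e+00] -86.89132219856312
```

View pics/L7_scene.png

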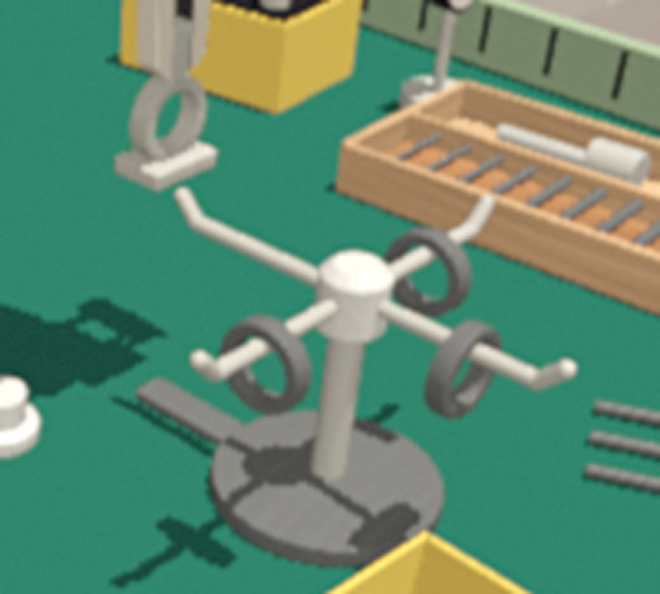

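View pics/L7_side.png

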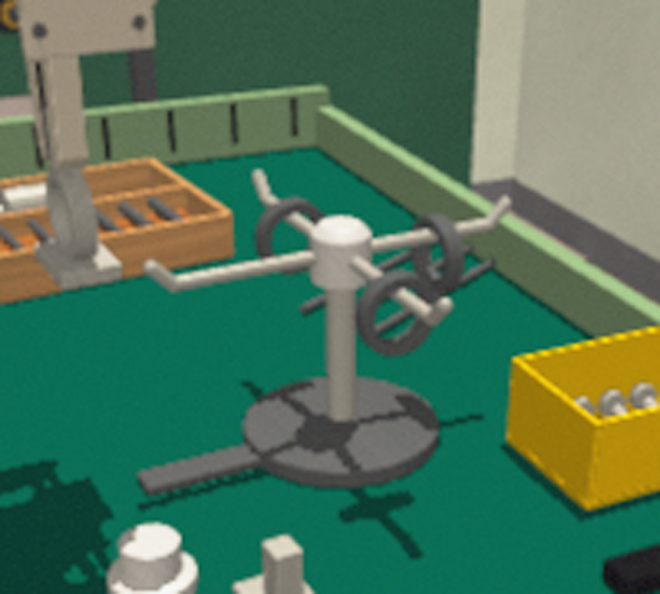

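View pics/L7_wrist.png

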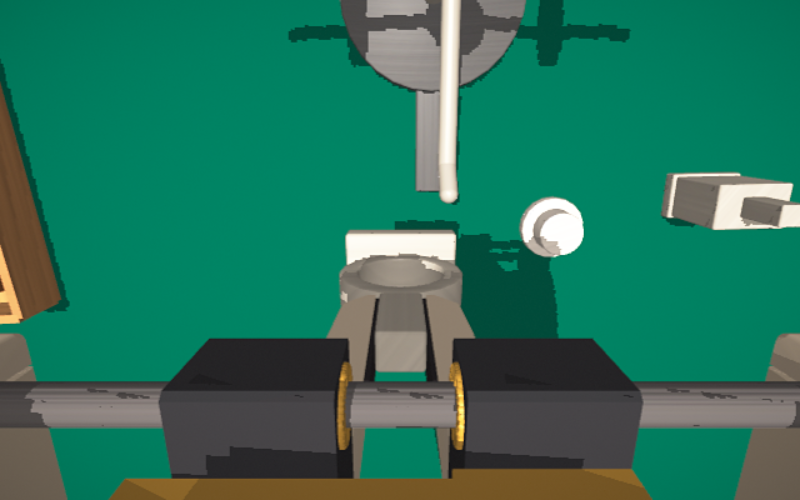

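Emit:
jog_arm(commands=[1,0.0137,0,0,0,1,0.0138,0,0,0,1,0,0,0.02,0,1,0,0,0.0205,0,1,0,0,0,0,1,0,0,0,0])

```text
t: 13.4
tool_pos: [0.4665, 0.1212, 0.1902]
orientation: [2.275, -2.163, -0.003]
force: [-0.2, -0.5, -2.6]
opening: 0.018
```

```bash
python3 look.py 8
```

```text
[0.46654273 0.1211557  0.19018603] [-0.15661919 -0.49101433 -2.57603504] 0.018038352934442364
[-3.e-03 -6.e-04 -1.e+00] -87.08758504094145
```

View pics/L8_wrist.png

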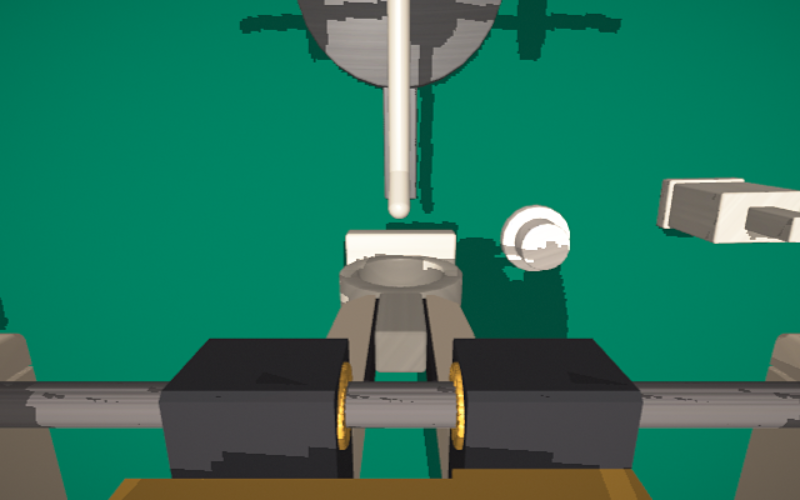

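View pics/L8_side.png

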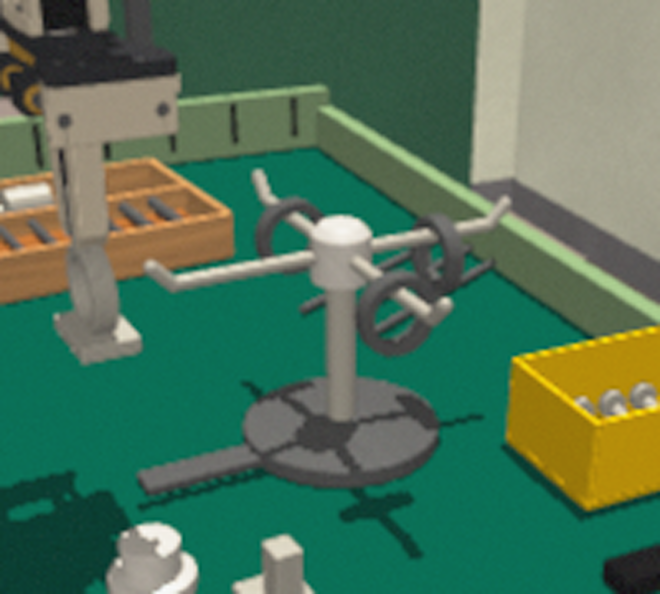

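View pics/L8_scene.png

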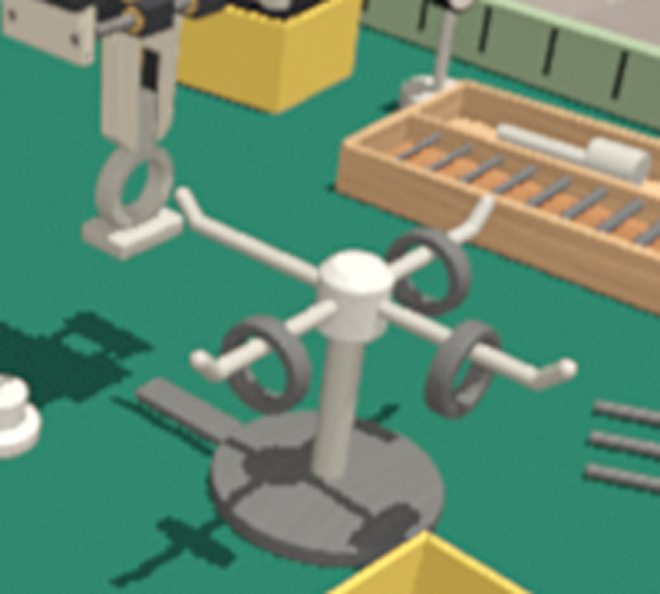

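Emit:
jog_arm(commands=[1,0,-0.01,0,0,1,0,-0.01,0,0,1,0,-0.01,0,0,1,0,-0.01,0,0,1,0,-0.005,0,0,1,0,0,0,0])

```text
t: 14.05
tool_pos: [0.5137, 0.1248, 0.1922]
orientation: [-2.278, 2.162, -0.002]
force: [-0.3, 0.1, -2.5]
opening: 0.0178
```

```bash
python3 look.py 9
```

```text
[0.5136563  0.12475523 0.19222319] [-0.34760598  0.06708018 -2.46792726] 0.017812060795622205
[ 1.8e-03  2.0e-04 -1.0e+00] -87.00176387159367
```

View pics/L9_scene.png

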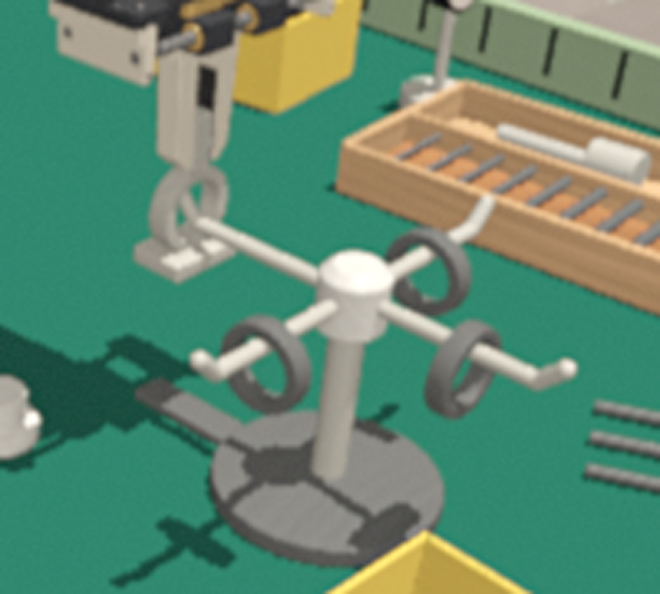

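View pics/L9_side.png

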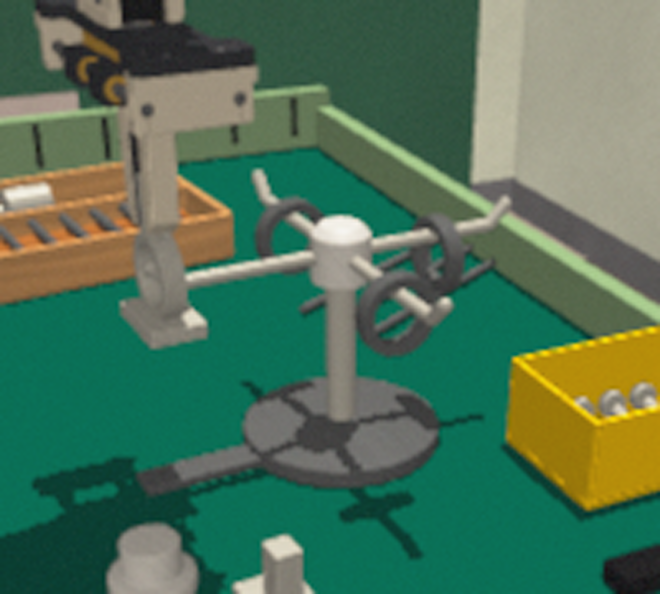

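View pics/L9_wrist.png

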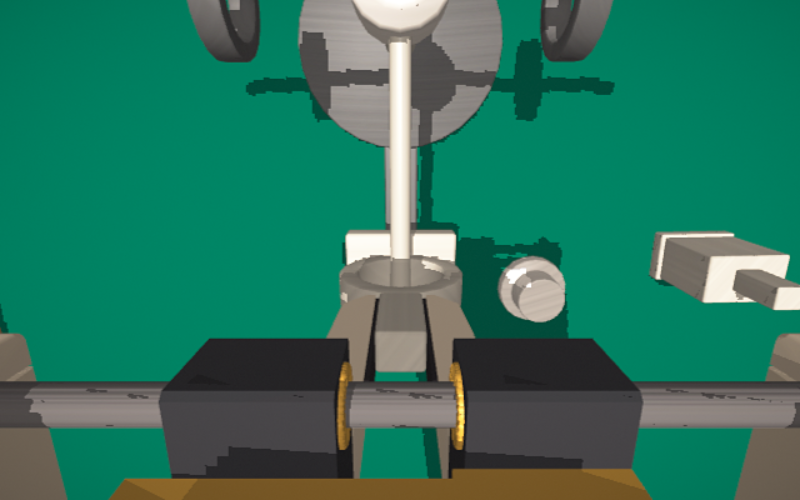

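Threaded cleanly, with no contact force. I'll slide it in to the seat and lower it.

Emit:
jog_arm(commands=[1,0,-0.01,0,0,1,0,-0.012,0,0,1,0,-0.012,0,0,1,0,-0.01,0,0,1,0,0,0,0,1,0,0,0.006,0,1,0,0,0.006,0,1,0,0,0.005,0,1,0,0,0.003,0,1,0,0,0,0,1,0,0,0,0])

```text
t: 15.12
tool_pos: [0.5558, 0.1269, 0.1708]
orientation: [2.278, -2.162, -0.001]
force: [0.0, -0.0, -2.5]
opening: 0.0176
```

```bash
python3 look.py 10
```

```text
[0.55583069 0.12694292 0.17075072] [ 3.03369865e-04 -2.06597754e-02 -2.51011143e+00] 0.017587644179788652
[-8.e-04 -1.e-04 -1.e+00] -86.99488695308544
```

View pics/L10_scene.png

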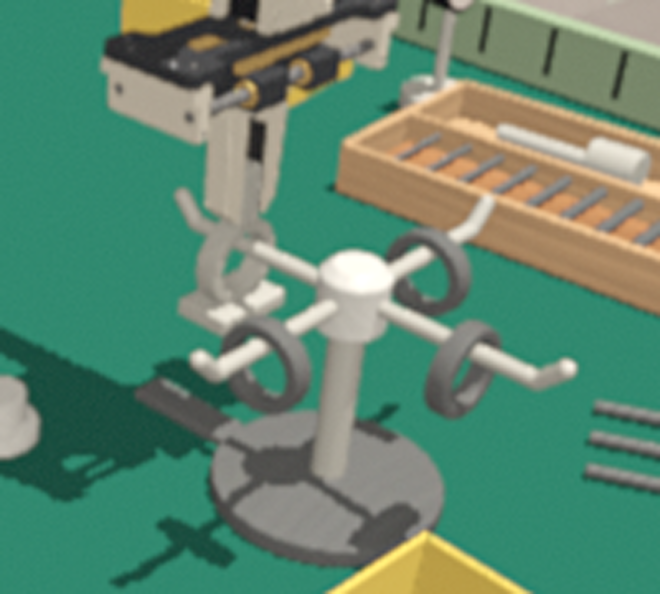

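View pics/L10_wrist.png

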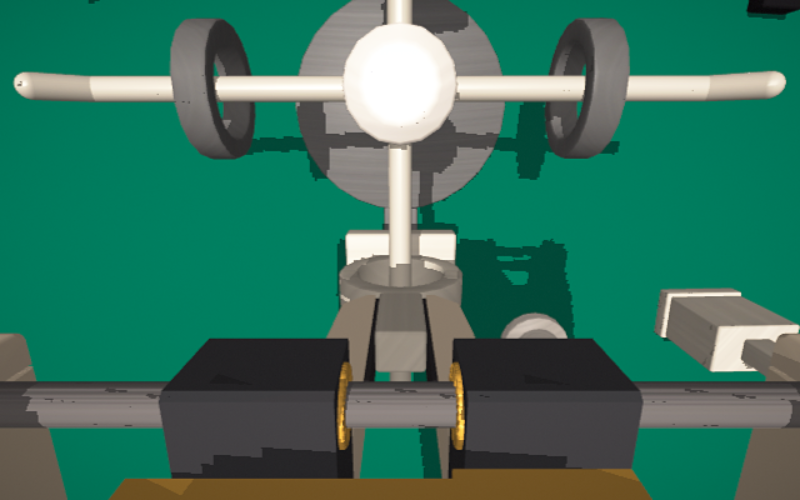

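Emit:
jog_arm(commands=[1,0,-0.001,0.002,0,1,0,-0.001,0.001,0,1,0,0,0.001,0,1,0,0,0,0,1,0,0,0,0])

```text
t: 15.68
tool_pos: [0.5584, 0.1271, 0.1671]
orientation: [2.279, -2.163, -0.0]
force: [0.6, 1.0, -2.8]
opening: 0.0179
```

Emit:
jog_arm(commands=[1,0,0,0.001,0,1,0,0,0,0])

```text
t: 15.85
tool_pos: [0.5584, 0.127, 0.1669]
orientation: [-2.279, 2.162, -0.0]
force: [-2.0, -0.5, 3.3]
opening: 0.0176
```

Emit:
jog_arm(commands=[1,0,0,0.001,0,1,0,0,0,0])

```text
t: 16.02
tool_pos: [0.5586, 0.1271, 0.1669]
orientation: [-2.278, 2.162, -0.001]
force: [-6.3, -0.7, 10.0]
opening: 0.0175
```

Emit:
jog_arm(commands=[1,0,0,-0.001,0,1,0,0,0,0,0.4,0,0,0,0,0.4,0,0,0,0,0.4,0,0,0,0,0.4,0,0,0,0,0.4,0,0,0,0,0.4,0,0,0,0])

```text
t: 16.68
tool_pos: [0.5583, 0.1271, 0.1659]
orientation: [2.279, -2.162, -0.0]
force: [0.2, -0.1, 0.6]
opening: 0.028
```

```bash
python3 look.py 11
```

```text
[0.55827146 0.1270558  0.16594061] [ 0.15190704 -0.08155261  0.60340042] 0.027998465495318713
[-3.e-04 -0.e+00 -1.e+00] -87.00123455515954
```

View pics/L11_scene.png

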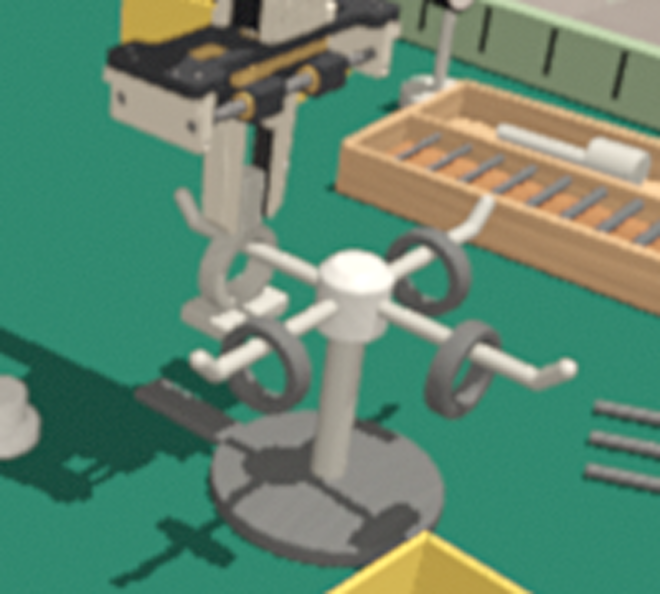

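View pics/L11_wrist.png

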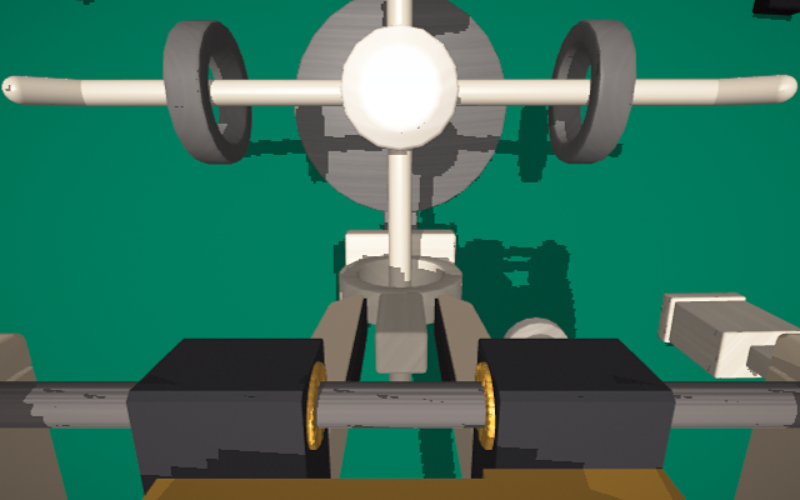

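Emit:
jog_arm(commands=[0,0,0,0,0,0,0,0,0,0,0,0,0,0,0,0,0,0,-0.005,0,0,0,0,-0.02,0,0,0,0,-0.03,0,0,0,0,-0.03,0,0,0,0,-0.02,0,0,0,0.03,0,0,0,0,0.03,0,0,0,0,0,0,0])

```text
t: 17.75
tool_pos: [0.4947, 0.1239, 0.2712]
orientation: [2.278, -2.161, -0.002]
force: [0.2, 0.3, -0.9]
opening: 0.0463
```

```bash
python3 look.py 12
```

```text
[0.49473889 0.12392968 0.27119225] [ 0.24099068  0.33619072 -0.93869544] 0.04626562463565854
[-2.2e-03 -1.0e-04 -1.0e+00] -86.96980086139708
```

View pics/L12_scene.png

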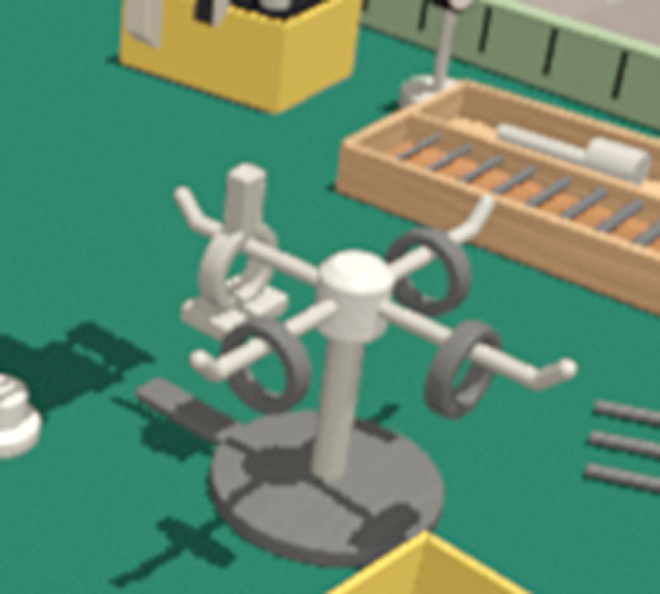

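View pics/L12_side.png

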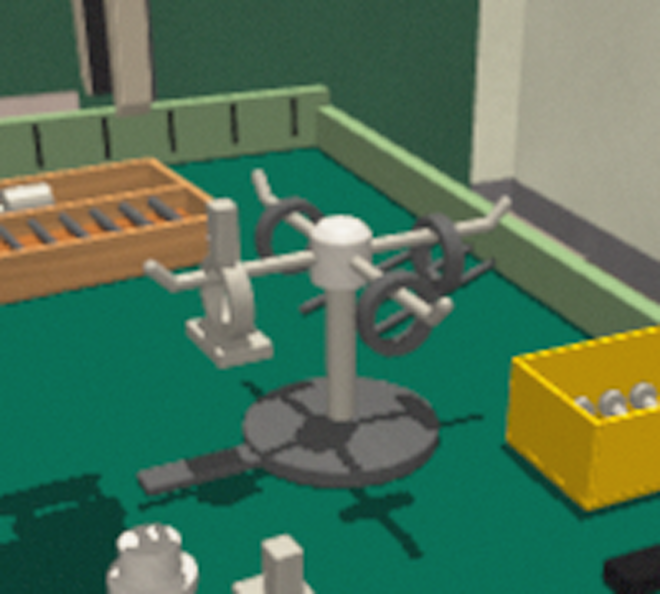

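View pics/L12_wrist.png

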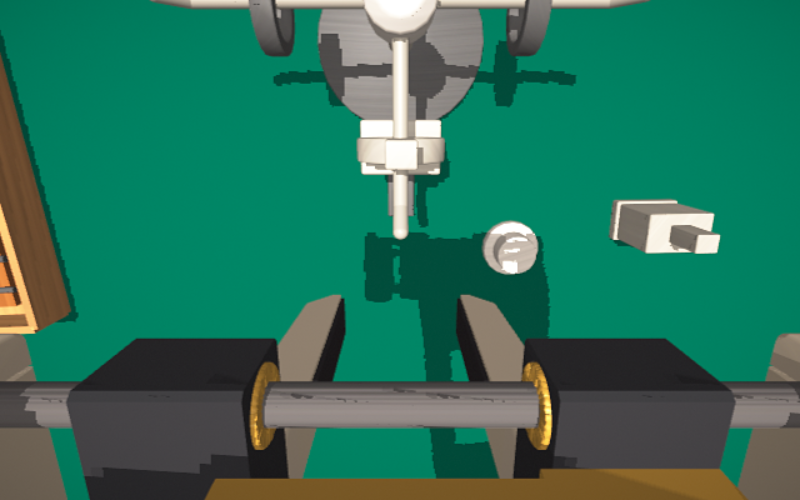

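Emit:
jog_arm(commands=[0,0,0,0,0,0,0,0,0,0,0,0,0,0,0,0,0,0,0,0,0,0,0,0,0,0,0,0,0,0,0,0,0,0,0,0,0,0,0,0])

```text
t: 18.57
tool_pos: [0.4985, 0.1239, 0.2711]
orientation: [2.279, -2.163, -0.0]
force: [-0.7, 0.4, -0.5]
opening: 0.0466
```

```bash
python3 - <<'E'
from h import *
az=lambda A,B:np.degrees(np.arctan2(A[1]-B[1],A[0]-B[0]))
W=robot.read_camera('wrist'); im=W['img'].astype(int)
for r in list(range(36,92,10))+list(range(146,190,6)):
    print(r,''.join('B' if (q.min()>150) else ('g' if q.max()-q.min()<25 else '.') for q in im[r,300:345]))
S=robot.read_camera('scene'); S0=np.load('cam_scene12.npy',allow_pickle=True).item()['img']
d=cv2.absdiff(S['img'],S0)[140:260,340:500]; print('diff',d.max(),d.mean())
# tongue/branch headings vs model
for a in (3.0,3.4):
    t=np.radians(a); print(a,proj(W,[[.649-r*np.cos(t),.132-r*np.sin(t),z] for r,z in((.12,.006),(.16,.006),(.05,.15),(.13,.153))]).round(1).tolist())
E
```

```text
36 BBBBBBBBBBBgggBBBBBBBBBBBBggggggggggggggggggg
46 BBBBBBBBBBBBBBBBBBBBBBBBBBggggggggggggggggggg
56 ggggggggggggggBBBBBBBBBBBBggggggggggggggggggg
66 BBBBBBBBBBBBBBBBBBBBBBBBBBggggggggggggggggggg
76 ggggggggggggggBBBBBBBBBBBBggggggggggggggggggg
86 ggggggggggggggBBBBBBBBBBBBggggggggggggggggggg
146 ...........gBggBBBBBBBBBB.ggBgg..............
152 ...........gggBBBBBBBBBBBBggggg..............
158 ...........ggggBBBBBBBBBBBggggg..............
164 ...........ggggBBBBBBBBBBBggggg..............
170 ...........ggggBBBBBBBBBB.ggggg..............
176 ..............gBBBBBBBBBBg...................
182 ..............gBBBBBBBBBB....................
188 ...............BBBBBBBBBBg...................
diff 39 1.054357638888889
3.0 [[320.0, 138.9], [320.0, 170.8], [320.0, 67.5], [320.0, 169.4]]
3.4 [[320.7, 138.9], [320.9, 170.8], [320.5, 67.5], [321.1, 169.4]]
```

```bash
python3 -c "
from plant import robot
print(robot.close_job()); print(robot.read_state()['t'])"
```

```text
the job is handed in; nothing more can be done
None
the job is handed in; nothing more can be done
```

I turned the tree's empty branch over the pointer, hung the open-eye bracket on it and handed the job in after about 19 s.

I pinched the empty branch from above and swung it clockwise about 63°. I then gripped the bracket by its lug, threaded the eye over the bent tip and slid it in to about 90 mm from the axis. I lowered it until it touched the branch, let go and backed well clear.

**Last checks:**
- **Hanging:** the pictures show the bracket upright on the branch with its foot down and nothing touching it. The picture after a further 0.8 s looked the same, apart from small changes of noise size.
- **Branch over pointer:** the last wrist picture puts the branch within about 0.5° of the tongue. Earlier estimates, made just after the turn, differed a little: 0.2° to 0.3° from fitting all cameras and 0.8° from the wrist picture alone.
- **Forces:** the highest reading at the end of a move was about 12 N, when the bracket touched down on the branch, far under the 120 N wrist limit.

None of the checks failed. One move, carrying the bracket to the tree, overshot sideways by 27 mm in free air because I added up the steps wrongly. I corrected it before threading, and it touched nothing.

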